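# Wind the worm-drive indexing head on to its next notch

### The arm

A 6-joint arm with a two-finger parallel gripper is mounted at the origin on the work surface. World frame = base frame: x ahead of the robot, y to its left, z up, the work surface at z = 0. Lengths are in m, angles in rad, forces in N, time in s.
With the tool pointing down it reaches from about 0.3 to 0.75 m from the base axis. Payload 8.5 kg.
Tool frame: the origin (TCP) lies between the finger pads; the fingertips stand 11 mm ahead of it and the grasp point (between the pads) lies 8 mm behind it; z points along the fingers, y is the direction in which the jaws open and shut (so a half turn about z gives the same grasp; the last joint's range is limited). The gripper opens to 85 mm and grips with 20 to 120 N. Pads are 22 mm wide; open, the fingers measure 114 mm over their backs; the gripper's body (76 mm by 85 mm) begins 54 mm behind the grasp point. The pads swing forward as they close: fully open they stand 13 mm farther back than shut.
Start: joints at [-1.562, 0.381, 1.297, -0, 1.464, -0.215], TCP at [0.122, -0.536, 0.242] pointing down, gripper open.
Joint ranges: [-3.11, 3.11], [-0.89, 2.33], [0.22, 2.48], [-1.42, 4.56], [0.17, 2.85], [-2.88, 2.88]. Speed limits (rad/s): [2.39, 2.39, 3.14, 3.14, 3.14, 3.14].

### API

Orientations are given as a unit quaternion [w, x, y, z].
In Python, from rig import read_state, read_camera, get_calibration, finish_job gives the robot as it stands. The module is installed in compiled form; this text tells all that it offers.
- The arm moves only by the tool move_arm, never from a script. Its argument "deltas" is text: rows parted by semicolons, each of 5 numbers parted by spaces: the shift along the tool's x, y, z in mm, then the turn about the tool's z in rad, then the finger opening in mm, from 0 to 85.4. A call has 1 to 12 rows; each row shifts and turns the commanded pose from where the row before left it, along the tool's axes as they then stand; what a row does not reach is not made up. A row lasts 1/10 s, in which the tool goes at most 50 mm and 8.59 degrees, less where a joint would pass 70% of its speed; a pose out of reach is approached as far as the arm can. A call with a gripper value outside its range is refused whole. The fingers move at their own pace and stop on an object; the grip force is fixed at half the most. Time passes only in rows, so rows that do not move let the fingers close. It gives the time, the measured TCP pose, the force and the opening at its end, in the units of the state.
- read_state(): the state, without advancing time (a new reading comes with each control period).
- read_camera(name): name is "scene" or "top" or "wrist"; returns the picture (420x560x3 uint8, red, green, blue); there is no depth.
- get_calibration(name): a dict with "fx", "fy", "cx", "cy" (pixels), "R" (3x3) and "t" (3): a world point X has camera coordinates R X + t. Camera axes: x right, y down, z forward; pixel columns grow to the right and rows downward; lengths in m; the calibration is good to about 2 mm. A picture is of the moment at which its call begins: read the wrist's pose just before it. get_calibration takes no time and is no camera call; for the wrist camera it gives the pose at the moment of the call.
- finish_job(): hands the job in, once; it reports no verdict.
The state is a dict: "time": time; "joint_pos": joint angles; "dq": joint speeds; "joint_efforts": joint torques, N m; "ee_pos": TCP position; "eef_rot": TCP orientation; "contact_force": force on the tool from outside, world axes, zero at the start; "torque": the same for the moment, N m; "grip_width": finger opening in m.
Only numpy, scipy, OpenCV 4.12 (cv2) and the standard library are available. Lean on these libraries where they do the work, as an engineer would, in place of code of your own. Each camera call takes 0.05 s, during which the arm holds its last target.

### The job

Take the red-headed index pin from its wooden stand and set it in the brass guide on top of the indexing head, so that it rides on the wheel's rim. Then wind the little crank clockwise (seen from above), turn after turn, until the yellow-marked notch comes under the guide and the pin drops in, and go on a touch until the wheel bears snugly against the pin, without forcing it. Let go, leave the pin fully home and the wheel bearing on it, and do not disturb the jar, the screwdriver or the offcut.

Things in the scene. Friction and masses are not known exactly. Their poses are not given: they have to be found in the camera images.
- pin_head (a point): Centre of the head of the loose index pin (70 to 125 g): red upright cylinder 22 mm wide, 28 mm tall, on a steel shank 12 mm wide, 44 mm long with a bevelled foot. z points up along the pin; the shoulder (underside of the head) is 14 mm below this point. At the start the pin stands in the stand's hole, shoulder 10 mm above the stand's top.
- pin_foot (a point): Centre of the bottom end of the pin's shank, 58 mm below pin_head.
- stand_hole (a point): Centre of the mouth of the pin's hole in the top of the wooden stand, a fixed block 70 x 70 x 45 mm; hole 14 mm wide, 34 mm deep. The stand may be to the left or to the right of the head.
- guide_mouth (a point): Centre of the top of the guide hole of the fixed indexing head, 214 mm above the bench: a vertical through-hole 13.5 mm wide, bevelled 5 mm, in a brass block 36 x 40 x 24 mm. A pin let down here stops on the wheel's rim, shoulder about 15 mm above the block; over a notch it falls until the shoulder rests on the block (fully home). Axes: x along the wheel's axle; the crank is 130 mm away towards -y.
- crank_axis (a point): Point on the crank's vertical axis, 212 mm above the bench, level with the middle of the handle. The crank turns without end; 30 turns make one turn of the wheel (3.75 turns to a notch; 1.4 to 3 remain at the start). Clockwise seen from above carries the marked notch to the guide. Friction keeps the drive where it is left, holding some 10 to 15 N at the pin.
- handle_mid (a point): Middle of the crank handle: upright black sleeve 15 mm wide, 45 mm tall, spinning freely, 35 mm from the axis; the crank arm lies 26 mm below this point. Turning takes about 1.4 N along the circle here (a hand at rest may feel that much either way). Once the wheel bears on the pin the force grows over some 60 mm of travel: 1 to 2 N more is snug, over 2.5 N more strains the pin (limit 40 N at the wheel).
- wheel: The upright notched wheel, aluminium, 170 mm diameter, 20 mm thick, 8 notches 15 mm wide and 18 mm deep, with a round wooden blank on its +x face. Origin on its axle, 100 mm above the bench and straight below the guide; x along the axle. Its drive has slack that differs each time: after the pin drops, 0.2 to 0.8 turn of the crank goes by with almost no added force before the wheel bears firmly.
- marked_notch (a point): Middle of the mouth of the notch with yellow paint on both flanks, on the wheel's rim, 84 mm from its axle. This is the next division; at the start it stands 18 to 34 degrees from the top on the side away from the crank.
- pin: The index pin as a whole; origin at the centre of its foot, z up along it.
- jar: Bystander: amber jar with brass lid, 60 mm diameter, 85 mm tall; origin at the centre of its underside. It and the stand may change places.
- driver: Bystander: screwdriver 160 mm long with a dark wooden handle, lying on the bench.
- offcut: Bystander: wooden offcut 60 x 100 x 30 mm on the bench; origin at the centre of its underside.
There are look-alikes about, which are no part of the job. What is shaped like the pin but purple is not meant.

How it is judged:
By the outcome, as a careful person would: the job done as asked, in the order asked, and still so for the second after the job is handed in, with the robot touching nothing.
It also fails if it takes over 72 s, if anything falls off the work surface, if the arm or the gripper's body presses on something with over 40 N, if the wrist force passes 120 N, or if a joint passes its speed limit or range.

## Working session

There is one attempt and no reset: what is moved stays moved. The work goes in short steps, Python scripts to look and compute and a tool call to move; the robot and the scene stay as the last step left them, time stands still between calls to the robot, and variables do not carry over. Pictures are saved under pics/ and viewed, and the job is handed in when it is done.

Besides the shell and the picture viewer there is one more tool, called after "Call:" by a JSON object that holds its "op" and its "data". move_arm: Moves the arm, as the interface text tells. Its arguments: {"type":"object","properties":{"deltas":{"type":"string"}},"required":["deltas"]}

```bash
mkdir -p pics; python3 - <<'E'
from rig import *
import cv2,json
s=read_state();print(s)
for n in ["scene","top","wrist"]:
    im=read_camera(n);cv2.imwrite(f"pics/{n}0.png",im[:,:,::-1])
    c=get_calibration(n);print(n,c)
E
```

```text
{'time': 0.0, 'joint_pos': array([-1.56228667e+00,  3.81205536e-01,  1.29826015e+00, -4.37616681e-06,
        1.46361229e+00, -2.15290367e-01]), 'dq': array([ 1.49640974e-04, -9.88949224e-04, -1.25167664e-03,  1.24057771e-03,
       -7.72380112e-05,  1.39873406e-03]), 'joint_efforts': array([ 7.89360929e-04, -4.48458266e+01, -2.31273115e+01, -1.52611865e-04,
        4.90464314e-03,  4.57821864e-05]), 'ee_pos': array([ 0.12206444, -0.53599691,  0.24170686]), 'eef_rot': array([-7.38923006e-04,  9.93745423e-01,  1.11666835e-01,  7.44838672e-05]), 'contact_force': array([-0.59394791,  0.53842085, -0.55687661]), 'torque': array([-0.06011844,  0.01593631,  0.01682252]), 'grip_width': 0.08542044124044093}
scene {'fx': 443.76886613644984, 'fy': 443.76886613644984, 'cx': 276.8459165953109, 'cy': 208.9981754949611, 'R': array([[-0.21785949,  0.97591299, -0.01144863],
       [ 0.73047218,  0.15526619, -0.66505849],
       [-0.64726164, -0.15325221, -0.74670351]]), 't': array([ 0.08727689, -0.27191677,  1.39571865])}
top {'fx': 398.55746475642934, 'fy': 398.55746475642934, 'cx': 277.2038005546982, 'cy': 209.45133901979554, 'R': array([[ 0.01483515, -0.999472  ,  0.02890741],
       [-0.99766687, -0.01672276, -0.06619032],
       [ 0.06663878, -0.02785803, -0.99738819]]), 't': array([0.00481301, 0.5116151 , 1.13167998])}
wrist {'fx': 307.73488055266176, 'fy': 307.73488055266176, 'cx': 280.7655921733589, 'cy': 205.5665329455617, 'R': array([[ 0.2219529 , -0.97505633, -0.00143997],
       [-0.94107864, -0.21460453,  0.2613731 ],
       [-0.25516252, -0.05665739, -0.96523677]]), 't': array([-0.54851331, -0.03446526,  0.37894249])}
```

View pics/scene0.png

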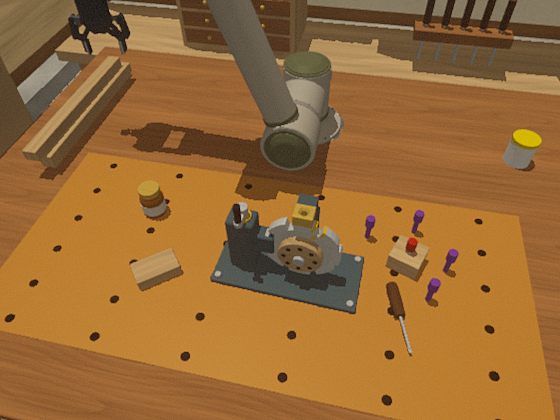

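View pics/top0.png

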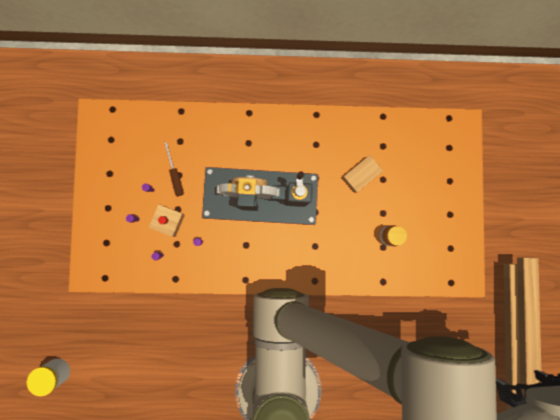

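View pics/wrist0.png

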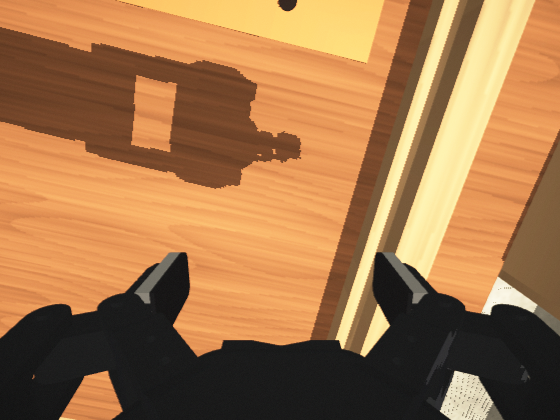

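The only red head is at top (164,220) and scene (412,244), and it stands in the wooden block. The four purple ones, at top (147,188), (131,218), (157,256) and (198,241), are look-alikes. I'll confirm this in enlarged crops.

```bash
python3 - <<'E'
import cv2,numpy as np
t=cv2.imread("pics/top0.png");s=cv2.imread("pics/scene0.png")
a=cv2.resize(t[160:270,110:330],None,fx=3.6,fy=3.6,interpolation=cv2.INTER_CUBIC)
cv2.imwrite("pics/t_crop.png",a)
cv2.imwrite("pics/s_crop.png",cv2.resize(s[185:315,205:455],None,fx=3.2,fy=3.2,interpolation=cv2.INTER_CUBIC))
E
```

```text
(no output)
```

View pics/t_crop.png

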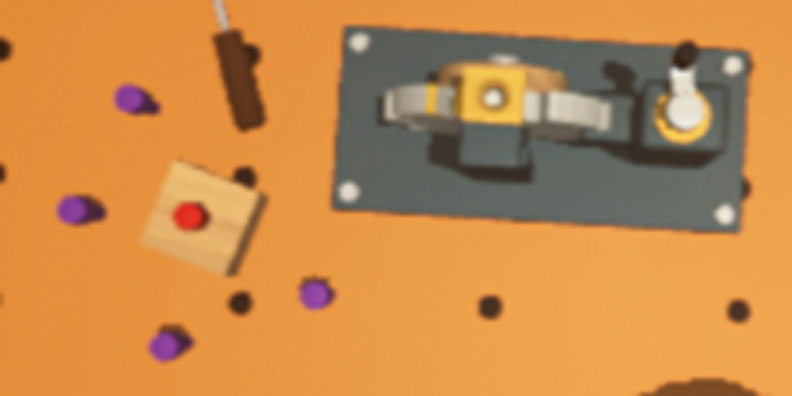

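View pics/s_crop.png

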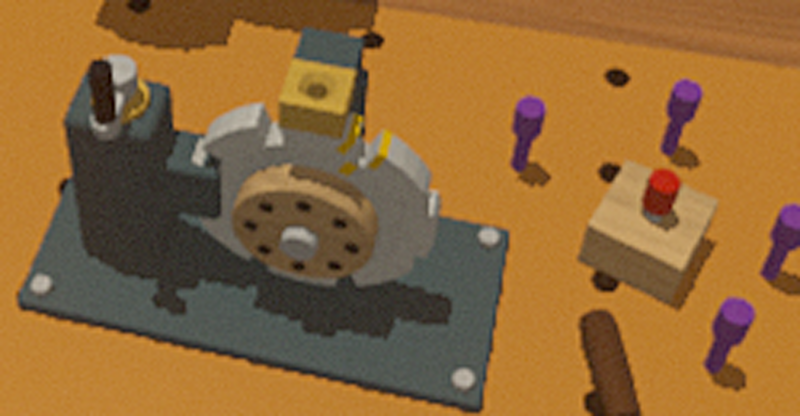

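```bash
cat > h.py <<'E'
import numpy as np
from rig import *
def ray(n,u,v,c=None):
    c=c or get_calibration(n); R=np.array(c["R"]);t=np.array(c["t"])
    d=R.T@np.array([(u-c["cx"])/c["fx"],(v-c["cy"])/c["fy"],1]);return -R.T@t,d/np.linalg.norm(d)
def atz(n,u,v,z,c=None):
    o,d=ray(n,u,v,c);return o+d*(z-o[2])/d[2]
def tri(obs):
    A=0;b=0
    for o in obs:
        o_,d=ray(*o);P=np.eye(3)-np.outer(d,d);A=A+P;b=b+P@o_
    return np.linalg.solve(A,b)
def proj(n,X,c=None):
    c=c or get_calibration(n);p=np.array(c["R"])@X+c["t"];return p[0]/p[2]*c["fx"]+c["cx"],p[1]/p[2]*c["fy"]+c["cy"]
E
python3 - <<'E'
from h import *
np.set_printoptions(precision=4,suppress=True)
for nm,a,b,z in [("pin top",(162.8,220),(412.2,241.3),.083),("guide",(247,187),(304,212.5),.214),("handle top",(300.3,174.4),(237.2,205.3),.2345)]:
    print(nm,atz("top",*a,z),atz("scene",*b,z),tri([("top",*a),("scene",*b)]))
for z in (.2,.21,.22,.23): print(z,atz("top",300.3,191.1,z))
# plate screws z~0.012?
for p in [(359,42),(733,65),(725,214),(348,191)]:
    print(atz("top",p[0]/3.6+110,p[1]/3.6+160,.012))
for p in [(179,160),(268,196),(230,276),(140,240)]:
    print('stand',atz("top",p[0]/3.6+110,p[1]/3.6+160,.045))
E
```

```text
pin top [0.4735 0.322  0.083 ] [0.4764 0.3229 0.083 ] [0.4736 0.3232 0.0795]
guide [0.5509 0.0914 0.214 ] [0.557  0.0914 0.214 ] [0.5517 0.0912 0.208 ]
handle top [ 0.5805 -0.0341  0.2345] [ 0.5833 -0.0341  0.2345] [ 0.581  -0.0347  0.2318]
0.2 [ 0.5449 -0.0375  0.2   ]
0.21 [ 0.5438 -0.0367  0.21  ]
0.22 [ 0.5426 -0.0358  0.22  ]
0.23 [ 0.5415 -0.035   0.23  ]
[0.6183 0.21   0.012 ]
[ 0.6054 -0.0921  0.012 ]
[ 0.4845 -0.0867  0.012 ]
[0.498  0.2156 0.012 ]
stand [0.5181 0.3417 0.045 ]
stand [0.4913 0.2723 0.045 ]
stand [0.429  0.2996 0.045 ]
stand [0.4557 0.3694 0.045 ]
```

```bash
python3 - <<'E'
from h import *
import cv2
t=cv2.imread("pics/top0.png");s=cv2.imread("pics/scene0.png")
a=np.array([.546,-.0385]);h=np.array([.581,-.0345])
for z in (.17,.18,.19,.20,.21,.22,.23): print(z,np.round(proj("scene",np.r_[a,z]),1),np.round(proj("top",np.r_[a,z]),1))
for z in (.186,.2345): print(z,proj("scene",np.r_[h,z]))
c1=cv2.resize(s[195:255,215:275],(600,600),interpolation=cv2.INTER_CUBIC)
c2=cv2.resize(t[165:205,280:320],(600,600),interpolation=cv2.INTER_CUBIC)
cv2.imwrite("pics/crank.png",cv2.resize(np.hstack([c1,c2]),(800,400)))
E
```

```text
0.17 [242.6 212.8] [299.7 192. ]
0.18 [242.2 209.6] [300.  191.6]
0.19 [241.9 206.3] [300.3 191.1]
0.2 [241.5 203. ] [300.7 190.7]
0.21 [241.2 199.7] [301.1 190.2]
0.22 [240.8 196.3] [301.4 189.7]
0.23 [240.5 192.8] [301.8 189.2]
0.186 (np.float64(239.23433303403866), np.float64(220.73271803634628))
0.2345 (np.float64(237.34161764786506), np.float64(204.38979825732937))
```

View pics/crank.png

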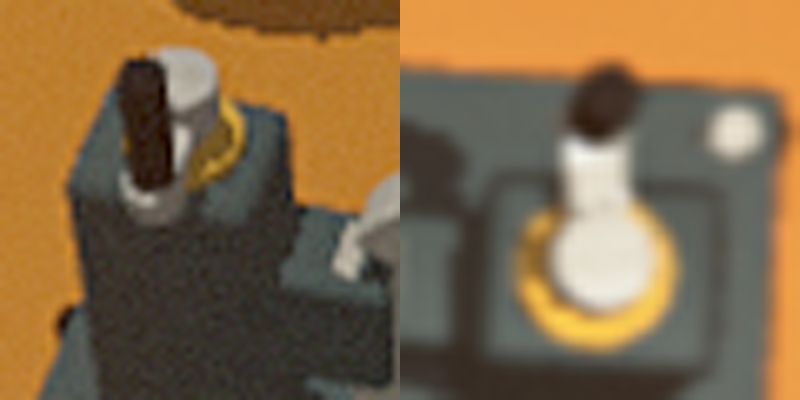

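Call:
{"op": "move_arm", "data": {"deltas": "0 0 -25 0.112 45;0 0 -25 0.112 45;31 -32 0 0 45;31 -32 0 0 45;31 -32 0 0 45;31 -32 0 0 45;31 -32 0 0 45;31 -32 0 0 45;31 -32 0 0 45;31 -32 0 0 45;31 -32 0 0 45"}}

```text
time: 1.25
ee_pos: [0.402, -0.2467, 0.2923]
eef_rot: [-0.0, 1.0, -0.0, -0.0]
contact_force: [0.1, 0.0, -0.3]
grip_width: 0.0449
```

Call:
{"op": "move_arm", "data": {"deltas": "5 -47.4 0 0 45;5 -47.4 0 0 45;5 -47.4 0 0 45;5 -47.4 0 0 45;5 -47.4 0 0 45;5 -47.4 0 0 45;5 -47.4 0 0 45;5 -47.4 0 0 45;5 -47.4 0 0 45;5 -47.4 0 0 45;5 -47.4 0 0 45;5 -47.4 0 0 45"}}

```text
time: 2.45
ee_pos: [0.4609, 0.3226, 0.2921]
eef_rot: [0.0, 1.0, 0.0, -0.0]
contact_force: [1.1, -1.1, 0.8]
grip_width: 0.0447
```

Call:
{"op": "move_arm", "data": {"deltas": "0 0 40 0 45;0 0 40 0 45;0 0 30 0 45;0 0 0 0 45"}}

```text
time: 2.85
ee_pos: [0.4595, 0.3198, 0.1785]
eef_rot: [0.002, 1.0, 0.0, -0.004]
contact_force: [-0.4, 0.2, 1.5]
grip_width: 0.0451
```

```bash
python3 - <<'E'
from h import *
import cv2,json
s=read_state();c=get_calibration("wrist");im=read_camera("wrist");cv2.imwrite("pics/w1.png",im[:,:,::-1])
print(s["ee_pos"],-c["R"].T@c["t"],proj("wrist",np.array([.4735,.3225,.083]),c))
np.savez("w1.npz",**c)
E
```

```text
[0.45948659 0.31983081 0.17849884] [0.52611146 0.32103898 0.31008928] (np.float64(277.9474644999624), np.float64(191.72465649900073))
```

View pics/w1.png

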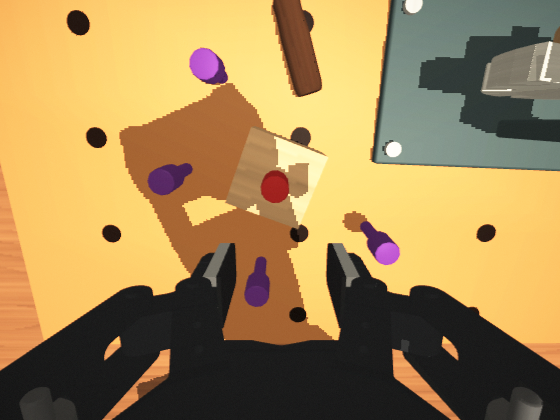

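```bash
python3 - <<'E'
from h import *
import cv2
im=cv2.imread("pics/w1.png")
cv2.imwrite("pics/w1c.png",cv2.resize(im[150:230,220:340],(780,520),interpolation=cv2.INTER_CUBIC))
print(read_state()["ee_pos"],read_state()["eef_rot"])
E
```

```text
[0.46075361 0.32024932 0.18134398] [ 6.88747830e-04  9.99998417e-01 -1.01030552e-04 -1.63737229e-03]
```

View pics/w1c.png

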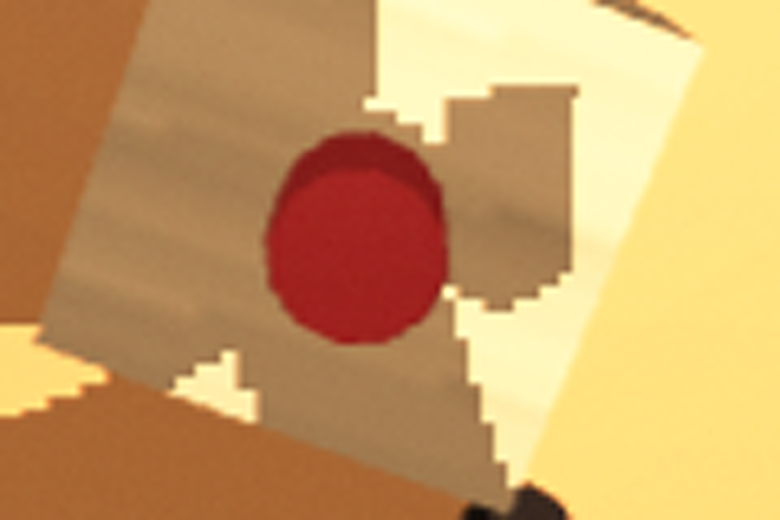

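```bash
python3 - <<'E'
from h import *
c=dict(np.load("w1.npz"))
print(atz("wrist",274.9,189.5,.083,c))
E
```

```text
[0.47522439 0.32479701 0.083     ]
```

Call:
{"op": "move_arm", "data": {"deltas": "14 -2.7 0 0 45;0 0 35 0 45;0 0 35 0 45;0 0 25 0 45;0 0 15 0 45;0 0 8 0 45;0 0 0 0 45;0 0 0 0 45"}}

```text
time: 3.7
ee_pos: [0.4761, 0.3235, 0.0659]
eef_rot: [-0.001, 1.0, -0.0, 0.001]
contact_force: [-0.1, -0.7, 0.5]
grip_width: 0.0447
```

Call:
{"op": "move_arm", "data": {"deltas": "0 0 0 0 10;0 0 0 0 10;0 0 0 0 10;0 0 0 0 10;0 0 0 0 10"}}

```text
time: 4.2
ee_pos: [0.4758, 0.3234, 0.0655]
eef_rot: [-0.0, 1.0, -0.0, 0.001]
contact_force: [-0.1, -0.1, 6.0]
grip_width: 0.0204
```

```bash
python3 - <<'E'
from h import *
import cv2
s=read_state();print(s["ee_pos"],s["contact_force"],s["grip_width"])
cv2.imwrite("pics/w2.png",read_camera("wrist")[:,:,::-1])
E
```

```text
[0.47580436 0.32344426 0.06554172] [-0.1446993  -0.06052855  6.02118922] 0.020402488588344612
```

View pics/w2.png

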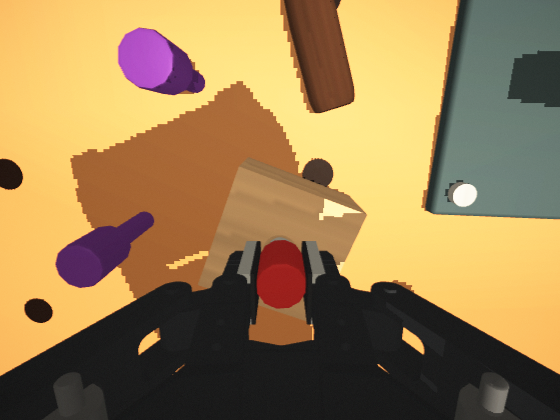

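Call:
{"op": "move_arm", "data": {"deltas": "0 0 -10 0 10;0 0 -20 0 10;0 0 -30 0 10;0 0 -45 0 10;0 0 -45 0 10;0 0 -45 0 10;0 -0 -41 0 10;0 20 0 0 10;0 40 0 0 10;0 40 0 0 10;0 40 0 0 10"}}

```text
time: 5.35
ee_pos: [0.4745, 0.1818, 0.3009]
eef_rot: [0.0, 1.0, 0.0, 0.0]
contact_force: [0.9, -0.1, -0.8]
grip_width: 0.0204
```

Call:
{"op": "move_arm", "data": {"deltas": "0 32 0 0 10;0 20 0 0 10;0 0 0 0 10;0 0 0 0 10;0 0 0 0 10"}}

```text
time: 5.85
ee_pos: [0.475, 0.1319, 0.3005]
eef_rot: [-0.0, 1.0, 0.0, 0.0]
contact_force: [-0.0, 0.1, -0.9]
grip_width: 0.0201
```

```bash
python3 - <<'E'
from h import *
import cv2
s=read_state();print(s["ee_pos"],s["eef_rot"],s["contact_force"],s["grip_width"])
c=get_calibration("wrist");np.savez("w3.npz",**c);im=read_camera("wrist")[:,:,::-1]
cv2.imwrite("pics/w3.png",im)
print(proj("wrist",np.array([.553,.0914,.214]),c))
E
```

```text
[0.47502244 0.13191898 0.30050786] [-1.00272153e-04  9.99999933e-01  3.51153197e-04  1.23285397e-05] [-0.02677692  0.06206854 -0.92374858] 0.02011465053547031
(np.float64(342.18893676050254), np.float64(103.17615071038506))
```

View pics/w3.png

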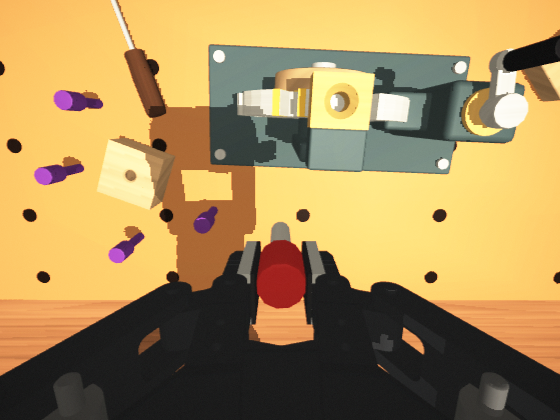

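```bash
python3 - <<'E'
import cv2,numpy as np
im=cv2.imread("pics/w3.png")
a=cv2.resize(im[60:180,280:400],(400,400),interpolation=cv2.INTER_CUBIC)
b=cv2.resize(im[210:320,225:335],(400,400),interpolation=cv2.INTER_CUBIC)
cv2.imwrite("pics/w3c.png",np.hstack([a,b]))
E
```

```text
(no output)
```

View pics/w3c.png

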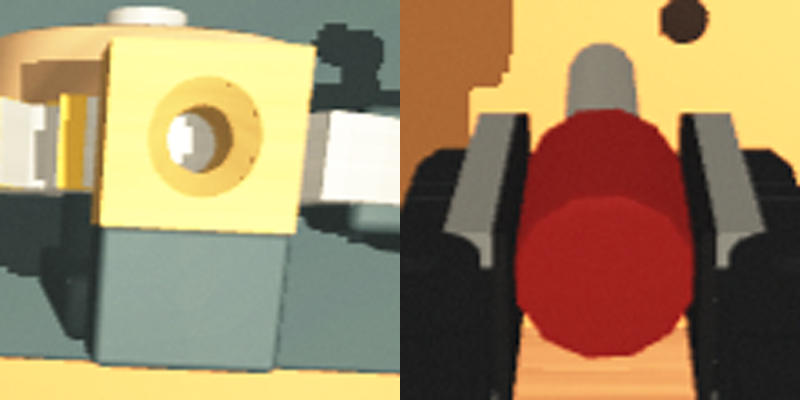

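```bash
python3 - <<'E'
from h import *
c=dict(np.load("w3.npz"))
print("mouth",atz("wrist",341.8,100.8,.214,c))
print("head top",atz("wrist",281.4,285.6,.3005+.0175,c), "foot",atz("wrist",280.6,231,.3005-.0545,c))
# block corners top face (px in crop *.3)
for p in [(110,42),(313,45),(299,234),(97,224)]: print(atz("wrist",280+p[0]*.3,60+p[1]*.3,.214,c))
E
```

```text
mouth [0.55452141 0.09174258 0.214     ]
head top [0.47510775 0.13249135 0.318     ] foot [0.47308194 0.13289985 0.246     ]
[0.57213226 0.11164293 0.214     ]
[0.5716071  0.07148009 0.214     ]
[0.53528856 0.07147724 0.214     ]
[0.53726527 0.11334789 0.214     ]
```

Call:
{"op": "move_arm", "data": {"deltas": "20 10 0 0 10;40 20 0 0 10;19 11 0 0 10;0 0 15 0 10;0 0 10 0 10;0 0 0 0 10;0 0 0 0 10"}}

```text
time: 6.6
ee_pos: [0.5539, 0.0908, 0.2757]
eef_rot: [-0.0, 1.0, 0.0, 0.0]
contact_force: [0.3, 0.1, -0.5]
grip_width: 0.0202
```

```bash
python3 - <<'E'
from h import *
import cv2
s=read_state();print(s["ee_pos"],s["eef_rot"],s["contact_force"],s["grip_width"])
im=read_camera("wrist")[:,:,::-1]; s2=read_camera("scene")[:,:,::-1]
a=cv2.resize(im[180:330,205:355],(400,400),interpolation=cv2.INTER_CUBIC)
b=cv2.resize(s2[150:250,260:360],(400,400),interpolation=cv2.INTER_CUBIC)
cv2.imwrite("pics/w4.png",np.hstack([a,b]))
E
```

```text
[0.55391405 0.09079609 0.27570711] [-4.32290925e-05  9.99999916e-01  4.05187605e-04  5.41835126e-05] [ 0.25985353  0.14175247 -0.45947372] 0.020197309416035796
```

View pics/w4.png

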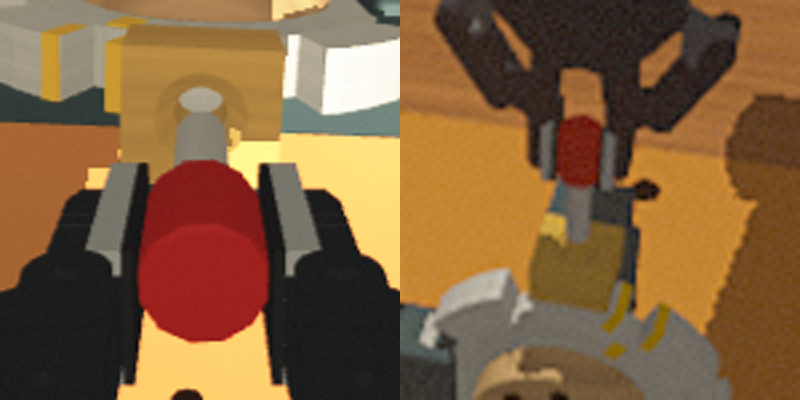

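Call:
{"op": "move_arm", "data": {"deltas": "0 0 7 0 10;0 0 6 0 10;0 0 5 0 10;0 0 0 0 10"}}

```text
time: 7.1
ee_pos: [0.5541, 0.0903, 0.2565]
eef_rot: [-0.0, 1.0, -0.0, -0.0]
contact_force: [1.0, 1.6, -2.1]
grip_width: 0.0201
```

Call:
{"op": "move_arm", "data": {"deltas": "0 0 5 0 10;0 0 5 0 10;0 0 4 0 10;0 0 0 0 10"}}

```text
time: 7.5
ee_pos: [0.5542, 0.0903, 0.2427]
eef_rot: [-0.0, 1.0, -0.0, -0.0]
contact_force: [1.7, 2.2, -2.6]
grip_width: 0.0203
```

Call:
{"op": "move_arm", "data": {"deltas": "0.5 -0.5 2 0 10;0 0 0 0 10;0 0 0 0 45;0 0 0 0 45;0 0 0 0 45;0 0 0 0 45"}}

```text
time: 8.1
ee_pos: [0.5547, 0.0906, 0.2414]
eef_rot: [0.0, 1.0, -0.0, 0.0]
contact_force: [-0.5, 0.1, 0.4]
grip_width: 0.0451
```

```bash
python3 - <<'E'
from h import *
import cv2
s=read_state();print(s["ee_pos"],s["contact_force"],s["grip_width"])
im=read_camera("wrist")[:,:,::-1]; s2=read_camera("scene")[:,:,::-1]
a=cv2.resize(im[180:330,205:355],(400,400),interpolation=cv2.INTER_CUBIC)
b=cv2.resize(s2[150:250,260:360],(400,400),interpolation=cv2.INTER_CUBIC)
cv2.imwrite("pics/w5.png",np.hstack([a,b]))
E
```

```text
[0.55467509 0.09059377 0.24142638] [-0.4531417   0.06421332  0.38423337] 0.04506180349483813
```

View pics/w5.png

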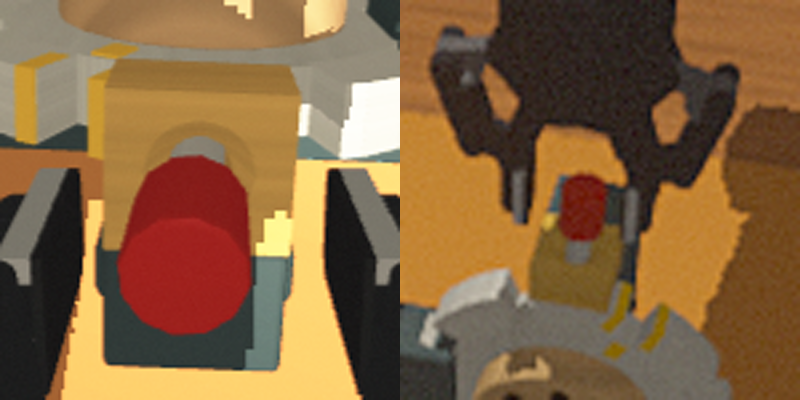

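Call:
{"op": "move_arm", "data": {"deltas": "0 0 -20 0 45;0 0 -30 0 45;0 0 -10 0 45;-10 25 0 0 45;-20 45 0 0 45;-20 40 0 0 45;0 17 0 0 45;0 0 0 0 45;0 0 0 0 45;0 0 0 0 45"}}

```text
time: 9.2
ee_pos: [0.5048, -0.0354, 0.301]
eef_rot: [-0.0, 1.0, 0.0, -0.0]
contact_force: [1.3, 0.0, 0.1]
grip_width: 0.0453
```

```bash
python3 - <<'E'
from h import *
import cv2
s=read_state();print(s["ee_pos"],s["contact_force"],s["grip_width"])
c=get_calibration("wrist");np.savez("w6.npz",**c);im=read_camera("wrist")[:,:,::-1]
cv2.imwrite("pics/w6.png",im)
u,v=proj("wrist",np.array([.581,-.0345,.2345]),c);print(u,v)
x0,y0=int(u)-60,max(0,int(v)-50);print(x0,y0)
cv2.imwrite("pics/w6c.png",cv2.resize(im[y0:y0+120,x0:x0+120],(600,600),interpolation=cv2.INTER_CUBIC))
E
```

```text
[ 0.50479072 -0.03544658  0.30103683] [1.25510204 0.02703849 0.11477691] 0.045300232832104215
280.7684818872742 104.18315015688106
220 54
```

View pics/w6.png

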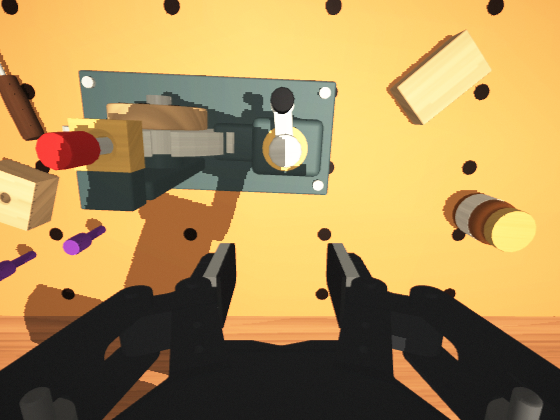

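View pics/w6c.png

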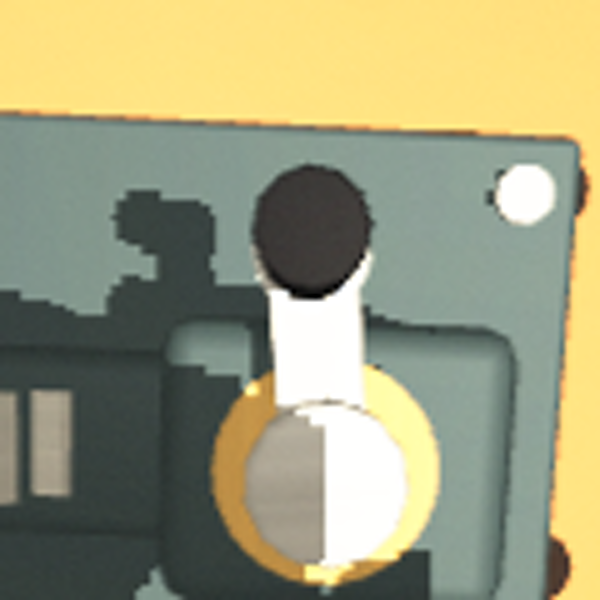

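```bash
python3 - <<'E'
from h import *
c=dict(np.load("w6.npz"))
h=atz("wrist",282.6,98.9,.2345,c);print(h)
for z in (.196,.198,.2):
  a=atz("wrist",285,150.6,z,c);print(a,np.linalg.norm(h[:2]-a[:2]))
E
```

```text
[ 0.58407254 -0.03561671  0.2345    ]
[ 0.54943201 -0.03772538  0.196     ] 0.0347046542924989
[ 0.54960917 -0.03769939  0.198     ] 0.03452624333953522
[ 0.54978633 -0.0376734   0.2       ] 0.03434783913089556
```

Call:
{"op": "move_arm", "data": {"deltas": "40 0 0 0 45;39.5 0 0 0 45;0 0 30 0 45;0 0 30 0 45;0 0 17 0 45;0 0 10 0 45;0 0 0 0 45;0 0 0 0 45"}}

```text
time: 10.05
ee_pos: [0.5846, -0.0361, 0.2152]
eef_rot: [0.0, 1.0, 0.0, 0.001]
contact_force: [-0.3, 0.2, 0.1]
grip_width: 0.0449
```

Call:
{"op": "move_arm", "data": {"deltas": "0 0 0 0 5;0 0 0 0 5;0 0 0 0 5;0 0 0 0 5;0 0 0 0 5;0 0 0 0 5"}}

```text
time: 10.65
ee_pos: [0.5846, -0.0364, 0.2152]
eef_rot: [0.0, 1.0, -0.0, 0.001]
contact_force: [1.6, 1.4, 5.4]
grip_width: 0.013
```

```bash
python3 - <<'E'
from h import *
import cv2
s=read_state();print(s["ee_pos"],s["eef_rot"],s["contact_force"],s["grip_width"])
im=read_camera("wrist")[:,:,::-1]
cv2.imwrite("pics/w7.png",im)
E
```

```text
[ 0.584552   -0.03638391  0.21518034] [ 1.42884513e-04  9.99999513e-01 -9.58839431e-05  9.72065778e-04] [1.59536435 1.40147965 5.38190536] 0.012974680894868858
```

View pics/w7.png

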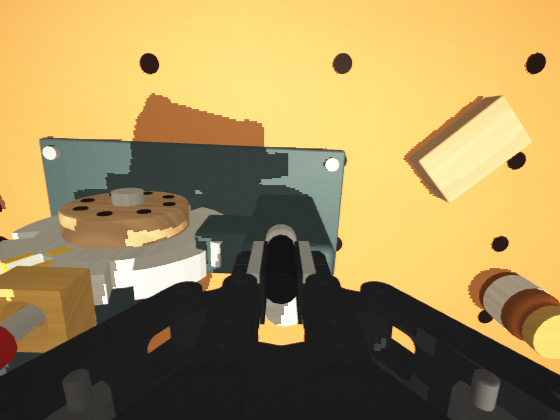

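```bash
python3 - <<'E'
import numpy as np
t0=np.deg2rad(3.3)
P=np.array([[35*np.cos(t0-np.deg2rad(15)*k),-35*np.sin(t0-np.deg2rad(15)*k)] for k in range(25)])
P=np.round(P,1);d=np.diff(P,axis=0)
for h in (0,12): print(";".join(f"{a:.1f} {b:.1f} 0 0 5" for a,b in d[h:h+12]))
E
```

```text
-0.6 9.1 0 0 5;-3.0 8.6 0 0 5;-5.2 7.6 0 0 5;-6.9 6.0 0 0 5;-8.2 3.9 0 0 5;-9.0 1.7 0 0 5;-9.1 -0.6 0 0 5;-8.6 -3.0 0 0 5;-7.6 -5.2 0 0 5;-6.0 -6.9 0 0 5;-3.9 -8.2 0 0 5;-1.7 -9.0 0 0 5
0.6 -9.1 0 0 5;3.0 -8.6 0 0 5;5.2 -7.6 0 0 5;6.9 -6.0 0 0 5;8.2 -3.9 0 0 5;9.0 -1.7 0 0 5;9.1 0.6 0 0 5;8.6 3.0 0 0 5;7.6 5.2 0 0 5;6.0 6.9 0 0 5;3.9 8.2 0 0 5;1.7 9.0 0 0 5
```

First a quarter turn to feel the radial error.

Call:
{"op": "move_arm", "data": {"deltas": "-0.6 9.1 0 0 5;-3.0 8.6 0 0 5;-5.2 7.6 0 0 5"}}

```text
time: 11.0
ee_pos: [0.5758, -0.062, 0.2151]
eef_rot: [0.0, 1.0, -0.0, 0.001]
contact_force: [-0.9, 2.0, 6.6]
grip_width: 0.013
```

Call:
{"op": "move_arm", "data": {"deltas": "-6.9 6.0 0 0 5;-8.2 3.9 0 0 5;-9.0 1.7 0 0 5"}}

```text
time: 11.3
ee_pos: [0.5516, -0.0737, 0.2152]
eef_rot: [0.0, 1.0, -0.0, 0.001]
contact_force: [1.7, 2.4, 5.1]
grip_width: 0.0131
```

Call:
{"op": "move_arm", "data": {"deltas": "-9.1 -0.6 0 0 5;-8.6 -3.0 0 0 5;-7.6 -5.2 0 0 5"}}

```text
time: 11.6
ee_pos: [0.5262, -0.0651, 0.2151]
eef_rot: [0.001, 1.0, -0.0, 0.001]
contact_force: [2.4, -0.5, 4.9]
grip_width: 0.0127
```

Call:
{"op": "move_arm", "data": {"deltas": "-6.0 -6.9 0 0 5;-3.9 -8.2 0 0 5;-1.7 -9.0 0 0 5"}}

```text
time: 11.9
ee_pos: [0.5143, -0.0407, 0.2151]
eef_rot: [0.001, 1.0, -0.0, 0.001]
contact_force: [0.5, -1.6, 4.7]
grip_width: 0.0133
```

Call:
{"op": "move_arm", "data": {"deltas": "0.6 -9.1 0 0 5;3.0 -8.6 0 0 5;5.2 -7.6 0 0 5;6.9 -6.0 0 0 5;8.2 -3.9 0 0 5;9.0 -1.7 0 0 5;9.1 0.6 0 0 5;8.6 3.0 0 0 5;7.6 5.2 0 0 5;6.0 6.9 0 0 5;3.9 8.2 0 0 5;1.7 9.0 0 0 5"}}

```text
time: 13.1
ee_pos: [0.5847, -0.0364, 0.2151]
eef_rot: [-0.0, 1.0, 0.0, 0.001]
contact_force: [-0.7, 2.1, 6.6]
grip_width: 0.0131
```

```bash
cat > look.py <<'E'
from h import *
import cv2,sys
s=read_state();print(s["time"],s["ee_pos"],s["contact_force"],s["grip_width"])
s2=read_camera("scene")[:,:,::-1]
cv2.imwrite("pics/%s.png"%sys.argv[1],cv2.resize(s2[170:290,220:380],(640,480),interpolation=cv2.INTER_CUBIC))
E
python3 look.py t1
```

```text
13.1 [ 0.584681   -0.03643419  0.2151061 ] [-0.7445025   2.10023838  6.58072905] 0.013111743284019636
```

View pics/t1.png

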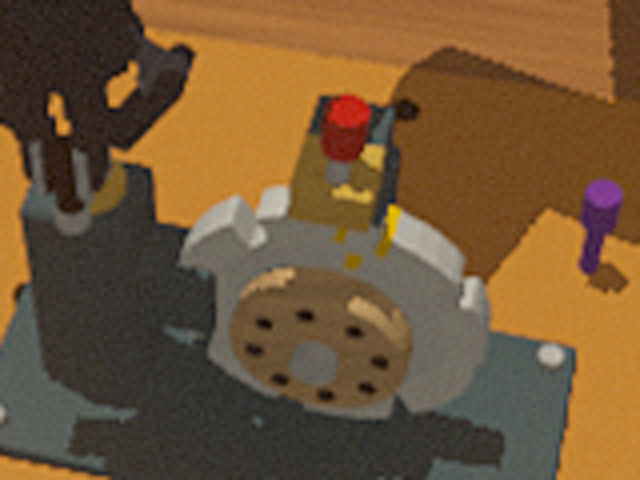

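Call:
{"op": "move_arm", "data": {"deltas": "-0.6 9.1 0 0 5;-3.0 8.6 0 0 5;-5.2 7.6 0 0 5;-6.9 6.0 0 0 5;-8.2 3.9 0 0 5;-9.0 1.7 0 0 5;-9.1 -0.6 0 0 5;-8.6 -3.0 0 0 5;-7.6 -5.2 0 0 5"}}

```text
time: 14.05
ee_pos: [0.5262, -0.065, 0.2151]
eef_rot: [0.001, 1.0, -0.0, 0.001]
contact_force: [2.7, 0.5, 4.5]
grip_width: 0.0131
```

```bash
python3 look.py t2
```

```text
14.05 [ 0.52617412 -0.06502381  0.21514235] [2.71270925 0.54651928 4.46566874] 0.013099929335462989
```

View pics/t2.png

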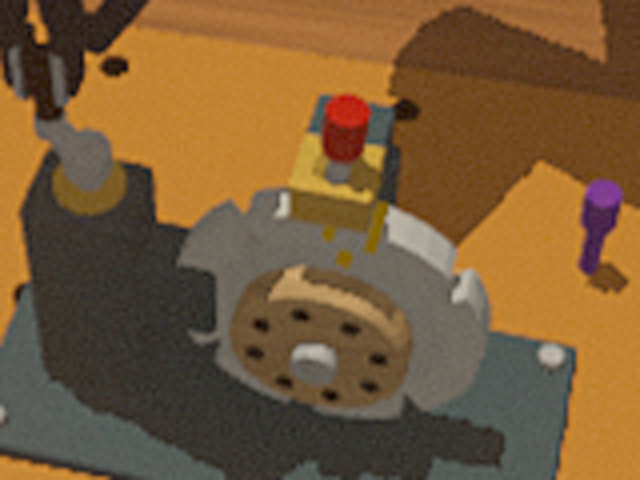

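Call:
{"op": "move_arm", "data": {"deltas": "-6.0 -6.9 0 0 5;-3.9 -8.2 0 0 5;-1.7 -9.0 0 0 5;0.6 -9.1 0 0 5;3.0 -8.6 0 0 5;5.2 -7.6 0 0 5"}}

```text
time: 14.7
ee_pos: [0.5232, -0.0151, 0.2152]
eef_rot: [0.001, 1.0, -0.0, 0.0]
contact_force: [0.8, -2.9, 5.8]
grip_width: 0.0136
```

```bash
python3 look.py t3
```

```text
14.7 [ 0.52317037 -0.01509463  0.21515332] [ 0.79340653 -2.8722613   5.78732465] 0.013581256448142513
```

View pics/t3.png

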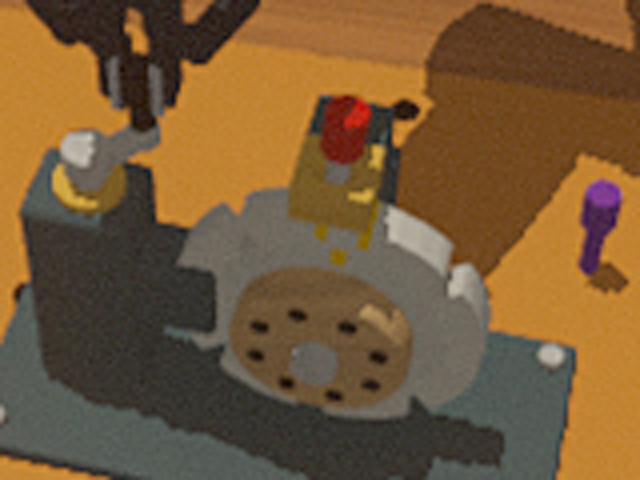

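```bash
python3 - <<'E'
from h import *
g=np.array([.5545,.0917]);yaw=-.044
ex=np.array([np.cos(yaw),np.sin(yaw)]);ey=np.array([-np.sin(yaw),np.cos(yaw)])
for a in (0,3,6,9,12,20):
  r=.066;p=g+ex*.01+ey*r*np.sin(np.deg2rad(a))
  u,v=proj("scene",np.r_[p,.1+r*np.cos(np.deg2rad(a))]);print(a,(u-220)*4,(v-170)*4)
E
```

```text
0 329.7396977957487 243.90560845681182
3 336.44297974196843 245.36781531701035
6 343.12285579744116 247.05364953736137
9 349.75788821847846 248.9580273558514
12 356.326755267198 251.07505110423335
20 373.36075692056943 257.70679860092537
```

Call:
{"op": "move_arm", "data": {"deltas": "6.9 -6.0 0 0 5;8.2 -3.9 0 0 5;9.0 -1.7 0 0 5;9.1 0.6 0 0 5"}}

```text
time: 15.15
ee_pos: [0.5566, -0.004, 0.2151]
eef_rot: [0.0, 1.0, 0.0, 0.0]
contact_force: [-1.4, -2.5, 6.3]
grip_width: 0.0131
```

```bash
python3 look.py t4
```

```text
15.15 [ 0.55661298 -0.00399016  0.21510246] [-1.39319421 -2.50658992  6.26069785] 0.013133885932840463
```

View pics/t4.png

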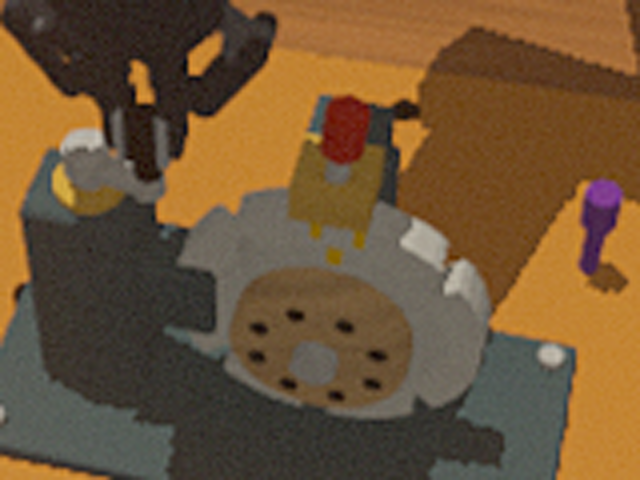

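Call:
{"op": "move_arm", "data": {"deltas": "8.6 3.0 0 0 5;7.6 5.2 0 0 5;6.0 6.9 0 0 5"}}

```text
time: 15.5
ee_pos: [0.579, -0.0191, 0.2151]
eef_rot: [0.0, 1.0, 0.0, 0.001]
contact_force: [-2.1, 0.6, 6.6]
grip_width: 0.0131
```

```bash
python3 look.py t5
```

```text
15.5 [ 0.57897425 -0.01910024  0.21506817] [-2.06314059  0.63519664  6.61208482] 0.013123049420497872
```

View pics/t5.png

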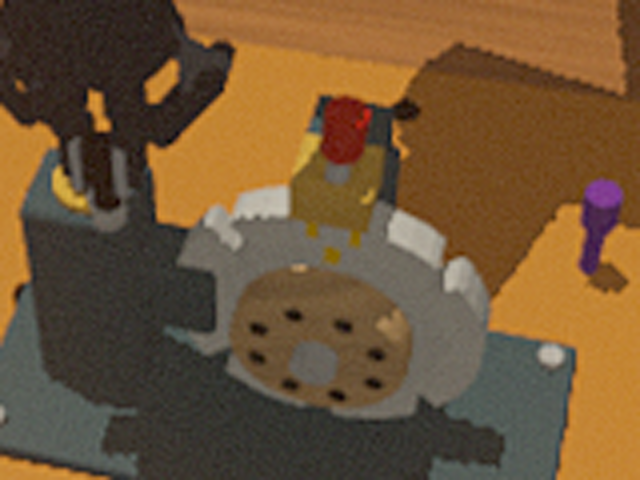

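Call:
{"op": "move_arm", "data": {"deltas": "3.9 8.2 0 0 5;1.7 9.0 0 0 5"}}

```text
time: 15.75
ee_pos: [0.5847, -0.0363, 0.2151]
eef_rot: [-0.0, 1.0, 0.0, 0.001]
contact_force: [-1.3, 2.2, 5.4]
grip_width: 0.0132
```

```bash
python3 look.py t6
```

```text
15.75 [ 0.58465062 -0.0363358   0.21511048] [-1.27715207  2.21776378  5.36541564] 0.013221405872381938
```

View pics/t6.png

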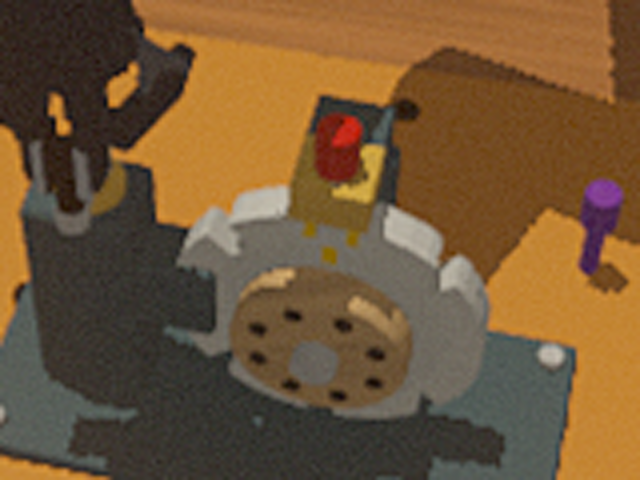

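Call:
{"op": "move_arm", "data": {"deltas": "-0.6 9.1 0 0 5;-3.0 8.6 0 0 5;-5.2 7.6 0 0 5"}}

```text
time: 16.1
ee_pos: [0.5758, -0.0619, 0.2151]
eef_rot: [0.0, 1.0, -0.0, 0.001]
contact_force: [-0.3, 1.7, 5.7]
grip_width: 0.0133
```

Call:
{"op": "move_arm", "data": {"deltas": "-6.9 6.0 0 0 5"}}

```text
time: 16.2
ee_pos: [0.5688, -0.068, 0.2151]
eef_rot: [0.0, 1.0, -0.0, 0.001]
contact_force: [-0.3, 3.1, 6.5]
grip_width: 0.0134
```

Call:
{"op": "move_arm", "data": {"deltas": "-8.2 3.9 0 0 5"}}

```text
time: 16.3
ee_pos: [0.5606, -0.0719, 0.2151]
eef_rot: [0.0, 1.0, -0.0, 0.001]
contact_force: [0.2, 2.1, 5.7]
grip_width: 0.013
```

Call:
{"op": "move_arm", "data": {"deltas": "-9.0 1.7 0 0 5"}}

```text
time: 16.4
ee_pos: [0.5516, -0.0737, 0.2152]
eef_rot: [0.0, 1.0, -0.0, 0.001]
contact_force: [2.4, 2.9, 6.2]
grip_width: 0.0134
```

Call:
{"op": "move_arm", "data": {"deltas": "-9.1 -0.6 0 0 5"}}

```text
time: 16.5
ee_pos: [0.5425, -0.0731, 0.2152]
eef_rot: [0.0, 1.0, -0.0, 0.001]
contact_force: [2.0, 2.6, 5.7]
grip_width: 0.013
```

Call:
{"op": "move_arm", "data": {"deltas": "-8.6 -3.0 0 0 5"}}

```text
time: 16.6
ee_pos: [0.5339, -0.0702, 0.2152]
eef_rot: [0.0, 1.0, -0.0, 0.001]
contact_force: [3.0, 1.0, 4.4]
grip_width: 0.0132
```

Call:
{"op": "move_arm", "data": {"deltas": "-7.6 -5.2 0 0 5"}}

```text
time: 16.7
ee_pos: [0.5262, -0.065, 0.2152]
eef_rot: [0.001, 1.0, -0.0, 0.001]
contact_force: [2.7, 0.5, 4.5]
grip_width: 0.0134
```

Call:
{"op": "move_arm", "data": {"deltas": "-6.0 -6.9 0 0 5"}}

```text
time: 16.8
ee_pos: [0.5201, -0.0582, 0.2152]
eef_rot: [0.001, 1.0, -0.0, 0.001]
contact_force: [2.2, -1.4, 4.0]
grip_width: 0.0131
```

Call:
{"op": "move_arm", "data": {"deltas": "-3.9 -8.2 0 0 5"}}

```text
time: 16.9
ee_pos: [0.5161, -0.0499, 0.2152]
eef_rot: [0.001, 1.0, -0.0, 0.001]
contact_force: [1.7, -1.7, 4.7]
grip_width: 0.0134
```

Call:
{"op": "move_arm", "data": {"deltas": "-1.7 -9.0 0 0 5"}}

```text
time: 17.0
ee_pos: [0.5143, -0.0409, 0.2152]
eef_rot: [0.001, 1.0, -0.0, 0.001]
contact_force: [0.4, -2.8, 5.8]
grip_width: 0.0133
```

Call:
{"op": "move_arm", "data": {"deltas": "0.6 -9.1 0 0 5"}}

```text
time: 17.1
ee_pos: [0.5149, -0.0316, 0.2151]
eef_rot: [0.001, 1.0, -0.0, 0.001]
contact_force: [0.7, -2.5, 5.7]
grip_width: 0.0136
```

Call:
{"op": "move_arm", "data": {"deltas": "0 0 0 0 5"}}

```text
time: 17.2
ee_pos: [0.5152, -0.0307, 0.2151]
eef_rot: [0.0, 1.0, 0.0, 0.001]
contact_force: [-0.6, 1.2, 8.2]
grip_width: 0.0133
```

Call:
{"op": "move_arm", "data": {"deltas": "0 0 0 0 5"}}

```text
time: 17.3
ee_pos: [0.5151, -0.0311, 0.2151]
eef_rot: [0.0, 1.0, 0.0, 0.001]
contact_force: [-1.1, -0.2, 7.8]
grip_width: 0.013
```

Call:
{"op": "move_arm", "data": {"deltas": "3.0 -8.6 0 0 5"}}

```text
time: 17.4
ee_pos: [0.5176, -0.0236, 0.2151]
eef_rot: [0.001, 1.0, -0.001, -0.0]
contact_force: [-1.9, -3.8, 6.4]
grip_width: 0.0134
```

Call:
{"op": "move_arm", "data": {"deltas": "5.2 -7.6 0 0 5"}}

```text
time: 17.5
ee_pos: [0.5229, -0.0154, 0.2151]
eef_rot: [0.001, 1.0, -0.0, 0.0]
contact_force: [-1.6, -3.7, 6.1]
grip_width: 0.0128
```

Call:
{"op": "move_arm", "data": {"deltas": "0 0 0 0 5"}}

```text
time: 17.6
ee_pos: [0.5237, -0.0146, 0.2151]
eef_rot: [0.0, 1.0, 0.0, 0.001]
contact_force: [-0.4, 0.2, 8.0]
grip_width: 0.0133
```

Call:
{"op": "move_arm", "data": {"deltas": "0 0 0 0 5"}}

```text
time: 17.7
ee_pos: [0.5234, -0.0149, 0.2151]
eef_rot: [0.0, 1.0, 0.0, 0.001]
contact_force: [-0.8, 0.6, 8.4]
grip_width: 0.0129
```

Call:
{"op": "move_arm", "data": {"deltas": "0 0 0 0 5"}}

```text
time: 17.8
ee_pos: [0.5233, -0.0151, 0.2151]
eef_rot: [0.0, 1.0, -0.0, 0.001]
contact_force: [-1.7, 1.0, 8.3]
grip_width: 0.0133
```

```bash
python3 look.py t7
```

```text
17.8 [ 0.52333438 -0.01506634  0.21511781] [-1.68435866  1.0122816   8.29309534] 0.013335996865359573
```

View pics/t7.png

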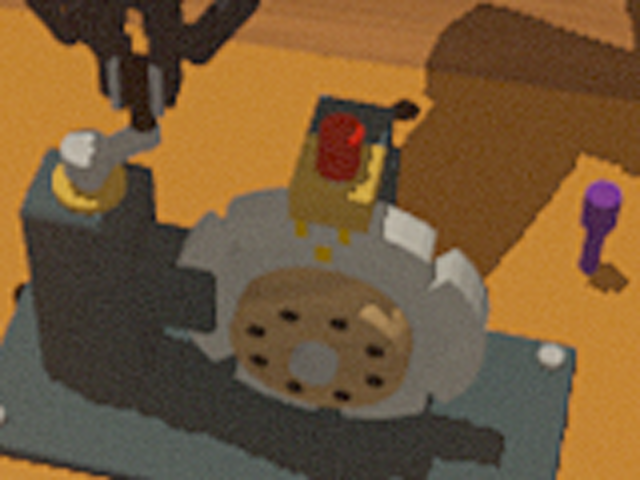

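Call:
{"op": "move_arm", "data": {"deltas": "1.4 -1.2 0 0 5;1.4 -1.2 0 0 5"}}

```text
time: 18.05
ee_pos: [0.5256, -0.0129, 0.2151]
eef_rot: [0.0, 1.0, -0.0, -0.0]
contact_force: [-4.2, 0.0, 8.7]
grip_width: 0.0133
```

Call:
{"op": "move_arm", "data": {"deltas": "1.4 -1.2 0 0 5"}}

```text
time: 18.15
ee_pos: [0.527, -0.0116, 0.2151]
eef_rot: [0.0, 1.0, -0.0, -0.0]
contact_force: [-4.4, -0.9, 8.7]
grip_width: 0.0131
```

Call:
{"op": "move_arm", "data": {"deltas": "1.4 -1.2 0 0 5"}}

```text
time: 18.25
ee_pos: [0.5284, -0.0104, 0.2151]
eef_rot: [0.0, 1.0, -0.0, -0.0]
contact_force: [-3.8, -0.3, 8.5]
grip_width: 0.0132
```

Call:
{"op": "move_arm", "data": {"deltas": "1.3 -1.2 0 0 5"}}

```text
time: 18.35
ee_pos: [0.5298, -0.0094, 0.2151]
eef_rot: [0.001, 1.0, -0.0, 0.0]
contact_force: [-2.4, -2.1, 7.6]
grip_width: 0.0131
```

Call:
{"op": "move_arm", "data": {"deltas": "0 0 0 0 5;0 0 0 0 5;0 0 0 0 5"}}

```text
time: 18.65
ee_pos: [0.53, -0.0093, 0.2151]
eef_rot: [0.0, 1.0, -0.0, 0.0]
contact_force: [-2.7, 0.0, 6.4]
grip_width: 0.013
```

Call:
{"op": "move_arm", "data": {"deltas": "0 0 0 0 5"}}

```text
time: 18.75
ee_pos: [0.53, -0.0093, 0.2151]
eef_rot: [0.0, 1.0, -0.0, 0.0]
contact_force: [-2.6, -0.7, 8.1]
grip_width: 0.0133
```

Call:
{"op": "move_arm", "data": {"deltas": "0 0 0 0 5"}}

```text
time: 18.85
ee_pos: [0.53, -0.0093, 0.2151]
eef_rot: [0.0, 1.0, -0.0, 0.0]
contact_force: [-2.7, 0.4, 7.1]
grip_width: 0.013
```

```bash
python3 look.py t8
```

```text
18.85 [ 0.53003112 -0.00930835  0.21512826] [-2.68446029  0.39618675  7.09394791] 0.013036512965745001
```

View pics/t8.png

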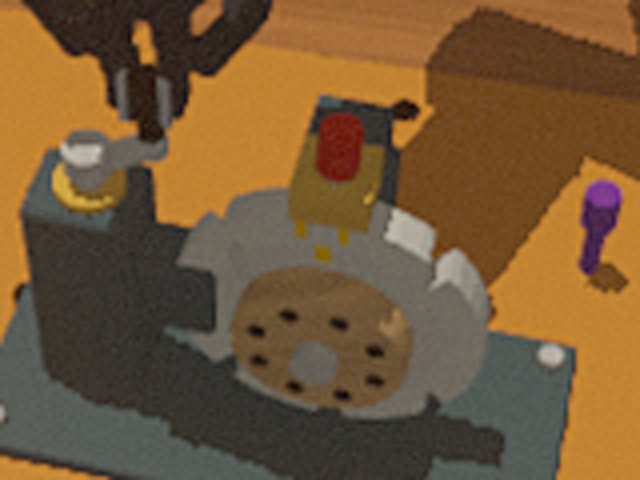

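Call:
{"op": "move_arm", "data": {"deltas": "0 0 0 0 10;0 0 0 0 16;0 0 0 0 22;0 0 0 0 32;0 0 0 0 36;0 0 0 0 36"}}

```text
time: 19.5
ee_pos: [0.53, -0.009, 0.2142]
eef_rot: [-0.0, 1.0, -0.0, -0.0]
contact_force: [0.3, -0.6, -0.5]
grip_width: 0.036
```

```bash
python3 look.py t9
```

```text
19.5 [ 0.53001575 -0.00902418  0.21417718] [ 0.28794615 -0.63084316 -0.45997265] 0.036003358054108155
```

View pics/t9.png

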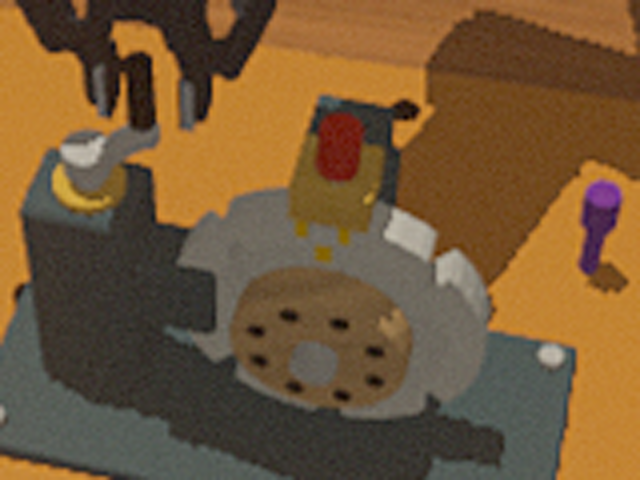

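Call:
{"op": "move_arm", "data": {"deltas": "0 0 -15 0 36;0 0 -30 0 36;0 0 -40 0 36;0 0 -30 0 36;-30 0 0 0 36;-30 0 0 0 36;0 0 0 0 36;0 0 0 0 36;0 0 0 0 36"}}

```text
time: 20.45
ee_pos: [0.4707, -0.0092, 0.3292]
eef_rot: [-0.0, 1.0, -0.0, 0.0]
contact_force: [-0.2, 0.1, 0.1]
grip_width: 0.0363
```

```bash
python3 look.py t10; python3 - <<'E'
from h import *
import cv2
im=read_camera("wrist")[:,:,::-1];cv2.imwrite("pics/w10.png",im)
cv2.imwrite("pics/s10.png",read_camera("scene")[:,:,::-1])
E
```

```text
20.45 [ 0.47069192 -0.00915519  0.32919626] [-0.23895473  0.07418647  0.05304941] 0.036258375879017875
```

View pics/t10.png

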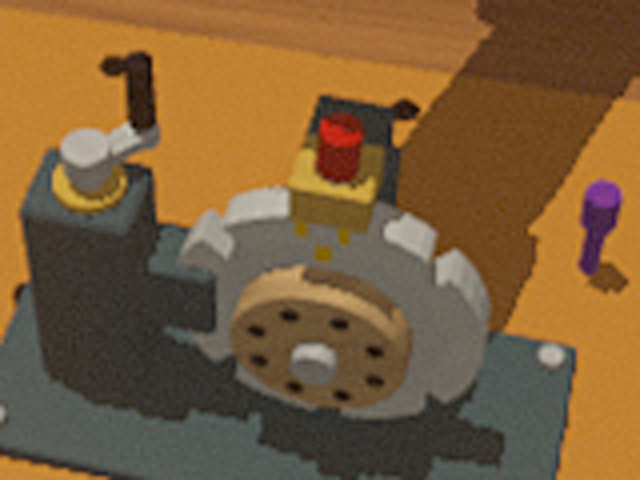

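View pics/w10.png

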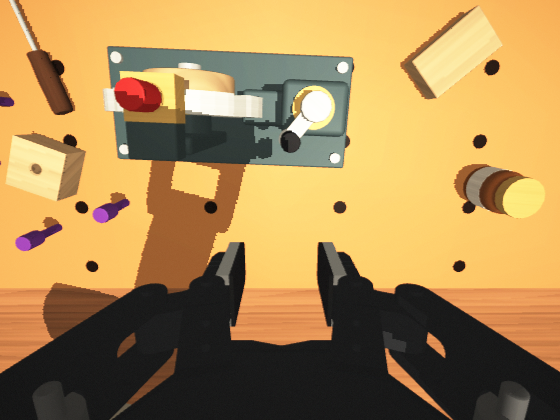

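View pics/s10.png

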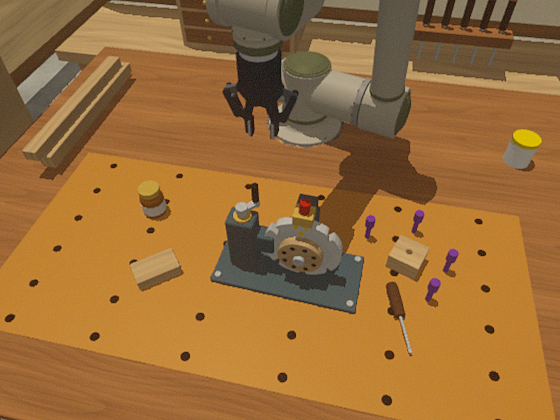

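```bash
python3 - <<'E'
from h import *
for z in (.242,.257):
  u,v=proj("scene",np.array([.5545,.0917,z]));print(z,(u-220)*4,(v-170)*4)
# handle position now
c=get_calibration("wrist");h=atz("wrist",290,140.5,.2345,c);print(h,np.degrees(np.arctan2(h[1]+.038,h[0]-.549)))
E
```

```text
0.242 339.5188459507731 127.37377531190543
0.257 340.66362101690515 105.67509088082898
[ 0.52338917 -0.01488463  0.2345    ] 137.93177599970463
```

```bash
python3 - <<'E'
from rig import *
print(finish_job())
E
```

```text
the job is handed in; nothing more can be done
None
```

The red-headed pin is fully home in the marked notch and the wheel is bearing on it. I handed the job in at about 20.6 s of the 72 s allowed.

**What I did:** I took the pin from its stand and let it down into the brass guide until it rode on the rim. I then gripped the crank handle and wound it clockwise. The pin dropped at about 2.0 turns, and I went on another 0.67 turn to take up the slack. Then I let go and drew the arm clear.

**Last checks:**
- **Pin home:** the head top appears at crop (341,125) in the scene picture. Fully home predicts (340,127) and riding on the rim predicts (341,106).
- **Snugness:** while still turning, the force along the circle was about 3.4 N, against about 1.5 N unloaded, so roughly 1.9 N more. That is in the snug range and below the 2.5 N straining mark. Single readings scattered by about ±0.5 N. One single-row reading taken just after a pause was 4.2 N; I put that down to restarting the crank.
- **After letting go:** the crank sprang back about 15° and then held. I take this to mean the remaining force is what the drive's friction holds. I could not measure it once the hand was off.
- **Bystanders:** the jar, screwdriver, offcut and purple pins look unmoved in the final scene and wrist pictures, and the gripper was clear of everything.

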